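# Take the dipping basket off the safety hook

## Task

Take the drained dipping basket off the drip stand: hold it by its black grip, press the hook's red sprung keeper open with the basket's hang bar (do not touch the keeper with the fingers) and lift the basket off the hook, letting the keeper spring shut. Then set the basket down gently, upright and flat on the floor of the blue drip tray, and let go. Do not disturb the small beaker or the dropper bottle.

Things in the scene. Friction and masses are not known exactly. Their poses are not given: they have to be found in the camera images.
- stand: Fixed drip stand. Origin: on the table, at the middle of the base plate but for 5 mm; z up; its hook points along its -x. Grey base plate 120 x 90 x 10 (x -55 to +65). Column at x = +45, top below z = 150. From it a steel arm, 14 wide (y), 12 thick, runs to x = -45, top at z = 142, and carries the C-shaped hook. Nothing of the stand is higher than z = 170
- hook_seat (a point): Top of the arm inside the hook, where the hang bar rests: (-32, 0, 142) in the stand's frame (same axes). The hook's back is at x = -22, behind the bar. A beak roofs the seat, so the bar cannot be lifted straight up: underside 18 above the seat, top 26 above it. The throat opens only towards the stand's -x, where the keeper closes it
- keeper (a joint): Red sprung keeper: flat tongue 12 wide, 3 thick, 50 long, upright across the hook's mouth; top edge level with the beak's top. 0 = shut, inner face at x = -48.5 of the stand; grows (rad) as its top tips outward to the stand's -x, limit 1.2; cannot tip inward. Its spring shuts it: pressed by the hang bar it takes about 1 N to start, 3.5 N at 0.5 rad
- basket: Loose steel dipping basket, about 0.22 kg, hung on the hook, foot 16 above the table. Origin: centre of its underside; z up; axes nearly the stand's at the start. Round perforated pot, 66 across, 45 high; two flat straps at y = -34.5 and +34.5 rise from it and carry two bars along y: a round hang bar and, on top, a black grip. Total height 200
- basket_grip (a point): Centre of the black plastic grip bar on the basket: 14 thick (x), 74 long (y), 20 high (z), at (0, 0, 190) in the basket's frame. Pinch it from above, fingers closing along the basket's x; the tips then stay clear above the hook
- hang_bar (a point): Centre of the basket's round steel hang bar, 8 in diameter, along y: (0, 0, 130) in the basket's frame. It rests on the hook's arm, under the beak
- tray: Loose blue square drip tray, 110 x 110 x 20, walls 4 thick, 0.7 kg. Origin: centre of its underside; z up; floor inside 102 x 102, 4 above it. BEWARE, for all work here: a solid clear screen stands between robot and table at x = 292 of the world, from y = -620 to its left post at y = 245, up to z = 700 (bench below it 45 high). Reach round its left: cross x = 292 at y over 330
- beaker: Loose small glass beaker, 49 across, 44 high, a bystander. Origin: centre of its underside
- dropper: Loose small dropper bottle with black top, 33 across, 92 high, a bystander. Origin: centre of its underside
- beak_end (a point): Free end of the hook's beak: (-44, 0, 164) in the stand's frame. To rise past it the hang bar's centre must be pressed out to x = -54 to -58 of the stand (22 to 26 from the seat; keeper then at 0.3 to 0.5 rad), then raised 30 or more, above beak and keeper, before the basket is moved on outward along the stand's -x
- keeper_pin (a point): The keeper's hinge pin, along the stand's y: (-50, 0, 120) in the stand's frame. The cheeks round it reach down to z = 115 and out to x = -53: while the pot is below them the basket can rise at most 50 from where it hangs before its rim meets them
Mind the look-alikes: they are no part of the job. Leave any pink look-alike of the basket alone.

How it is judged:
On the way, in this order (a step that is already met when the one before it is completed fails the run):
1. the keeper is pressed open by the basket's hang bar (value of joint keeper above 0.25 rad and contact force between basket and keeper above 0.3 N), for 0.05 s.
2. the basket is off the hook, away from it, and the keeper has sprung shut (horizontal distance between hang_bar and hook_seat above 0.06 m and value of joint keeper below 0.08 rad), for 0.1 s.
At the end, for the whole second after the job is handed in: The basket stands on the tray's floor inside its walls (foot less than 9 mm above the tray's underside, centres within 35 mm), upright within 0.1 rad and at rest; the tray lies flat; the keeper is shut (below 0.08 rad) (horizontal distance between basket and tray below 0.035 m and z of basket in the frame of tray below 0.009 m and angle between basket's own z axis and vertical below 0.1 rad and angle between tray's own z axis and vertical below 0.05 rad and linear speed of basket below 0.02 m/s and value of joint keeper below 0.08 rad); the robot touches nothing.
It fails at once if the fingers touch the keeper (contact force between the fingers and keeper above 0.5 N).
It fails at once if the basket is dropped or banged down on the tray (over 40 N) (contact force between basket and tray above 40 N).
It fails at once if the small beaker is disturbed (moved 20 mm or tipped) (distance of beaker from where it was at the start of the episode above 0.02 m or angle between beaker's own z axis and vertical above 0.3 rad).
It fails at once if the dropper bottle is disturbed (moved 20 mm or tipped) (distance of dropper from where it was at the start of the episode above 0.02 m or angle between dropper's own z axis and vertical above 0.3 rad).
It also fails if it takes over 51 s, if anything falls off the work surface, if the arm or the gripper's body presses on something with over 40 N, if the wrist force passes 120 N, or if a joint passes its speed limit or range.

## Robot

A 6-joint arm with a two-finger parallel gripper is mounted at the origin on a cart in front of the work surface, level with it; the furniture and walls round the work are solid. World frame = base frame: x ahead of the robot, y to its left, z up, the work surface at z = 0. Lengths are in m, angles in rad, forces in N, time in s.
With the tool pointing down it reaches from about 0.375 to 0.975 m from the base axis. Payload 3.8 kg.
Tool frame: the origin (TCP) lies midway between the tips of the shut fingers; the grasp point (between the pads) lies 19 mm behind it; z points along the fingers, y is the line along which they close (so a half turn about z gives the same grasp; the last joint's range is limited). The gripper opens to 85 mm and grips with 20 to 120 N. Pads are 22 mm wide; open, the fingers measure 114 mm over their backs; the gripper's body (76 mm by 85 mm) begins 54 mm behind the grasp point. The pads swing forward as they close: fully open they stand 13 mm farther back than shut.
Start: joints at [1.193, 0.264, 1.604, -0, 1.274, -0.037], TCP at [0.226, 0.636, 0.231] pointing down, gripper open.
Joint ranges: [-2.63, 2.63], [-0.94, 2.18], [0.31, 2.57], [-1.31, 4.45], [0, 2.66], [-2.55, 2.55]. Speed limits (rad/s): [2.57, 2.57, 3.14, 3.14, 3.14, 3.14].

## Interface

Orientations are given as a rotation vector (axis times angle).
In Python, from workcell import bot, cams gives the robot as it stands.
- The arm moves only by the tool play_rows, never from a script. Its argument "rows" is a list of rows, each a list of 2 entries, a list of its own where there are three numbers: the shift along the tool's x, y, z scaled (see below), then the turn, a rotation vector about the tool's x, y, z scaled (see below). A call has 1 to 20 rows; each row is the pose to reach, as a shift and turn from the pose commanded when the call began, along the tool's axes at that moment; what a row does not reach only later rows make up. The controller multiplies each number of a shift by 250 mm and each number of a turn by 45 degrees. A row lasts 1/12 s, in which the tool goes at most 41.7 mm and 7.16 degrees, less where a joint would pass 70% of its speed; a pose out of reach is approached as far as the arm can. A call with a number of a shift or a turn outside -1 to 1 is refused whole. A call with a gripper value outside its range is refused whole. "claw" is the opening, from -1 (shut) to 1 (fully open), set as the call begins (left out, the last holds). The fingers move at their own pace and stop on an object; "newtons" is the grip in N (left out, the last holds). Time passes only in rows, so rows that repeat a pose let the fingers close. It gives the time, the measured TCP pose, the force, the opening and the grip force at its end, in the units of the state.
- bot.read_state(): the state, without advancing time (a new reading comes with each control period).
- cams.read_camera(name): name is "scene" or "top"; returns a dict with "image" (420x560x3 uint8, red, green, blue), "K" (3x3 intrinsics, pixels), "T" (4x4, takes a point from camera to world coordinates). Camera axes: x right, y down, z forward; pixel columns grow to the right and rows downward; lengths in m; the calibration is good to about 2 mm. A picture is of the moment at which its call begins. There is no depth.
- bot.finish_job(): hands the job in; it is judged then, once.
The state is a dict: "time": time; "q": joint angles; "joint_vel": joint speeds; "joint_torque": joint torques, N m; "tool_pos": TCP position; "tcp_rot": TCP orientation; "wrist_force": force on the tool from outside, world axes, zero at the start; "torque": the same for the moment, N m; "width": opening from 0.0 (shut) to 1.0 (fully open); "grip_force": force on a finger pad.
Only numpy, scipy, OpenCV 4.12 (cv2) and the standard library are available. Lean on these libraries where they do the work, as an engineer would, in place of code of your own. Each camera call takes 0.05 s, during which the arm holds its last target. There are 200 camera calls.

## Working session

There is one attempt and no reset: what is moved stays moved. The work goes in short steps, Python scripts to look and compute and a tool call to move; the robot and the scene stay as the last step left them, time stands still between calls to the robot, and variables do not carry over. Pictures are saved under pics/ and viewed, at most 11 in all, crops included, and the job is handed in when it is done.

Besides the shell and the picture viewer there is one more tool, called after ">>>" in YAML: its name, and indented under it one key for each argument. play_rows: Moves the arm, as the interface text tells. Its arguments: {"type":"object","properties":{"rows":{"type":"array","items":{"type":"array"}},"claw":{"type":"number"},"newtons":{"type":"number"}},"required":["rows"]}

```bash
mkdir -p pics; ls; python3 - <<'E'
from workcell import bot,cams
import cv2,numpy as np
for n in("scene","top"):
    c=cams.read_camera(n); cv2.imwrite(f"pics/{n}0.png",c["image"][:,:,::-1]); np.savez(f"{n}0.npz",**c)
    print(n,c["K"].round(1).tolist(),c["T"].round(3).tolist())
print(bot.read_state())
E
```

```text
pics
scene [[538.8, 0.0, 274.2], [0.0, 538.8, 202.3], [0.0, 0.0, 1.0]] [[0.112, 0.737, -0.666, 1.242], [0.994, -0.093, 0.064, 0.235], [-0.015, -0.669, -0.743, 0.89], [0.0, 0.0, 0.0, 1.0]]
top [[442.4, 0.0, 281.7], [0.0, 442.4, 214.4], [0.0, 0.0, 1.0]] [[-0.005, -0.997, 0.078, 0.523], [-1.0, 0.004, -0.013, 0.312], [0.013, -0.078, -0.997, 1.167], [0.0, 0.0, 0.0, 1.0]]
{'time': 0.1, 'q': array([ 1.19310324e+00,  2.64672859e-01,  1.60527867e+00,  1.50195138e-05,
        1.27372139e+00, -3.69264318e-02]), 'joint_vel': array([-0.00120501, -0.00135609, -0.00480394, -0.00083443,  0.00026203,
        0.00168753]), 'joint_torque': array([ 7.07328181e-04, -5.16705823e+01, -3.68589950e+01,  9.72873954e-05,
        6.09437615e-03, -5.27482005e-07]), 'tool_pos': array([0.22535182, 0.63554247, 0.23006761]), 'tcp_rot': array([-0.53262045, -3.0956633 ,  0.00319262]), 'wrist_force': array([0.07737838, 0.03072716, 0.25735639]), 'torque': array([-0.03502219, -0.00019976, -0.0287552 ]), 'grip_force': 0.0, 'width': 1.001785176091617}
```

View pics/scene0.png

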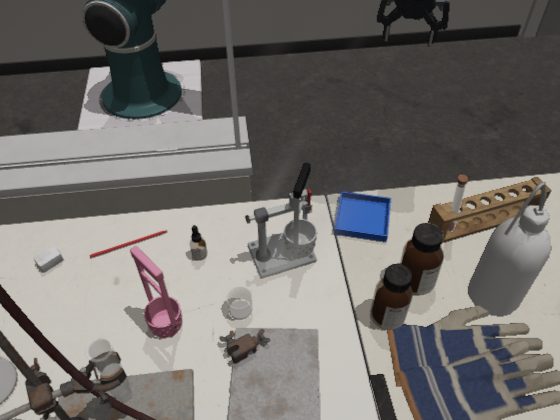

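View pics/top0.png

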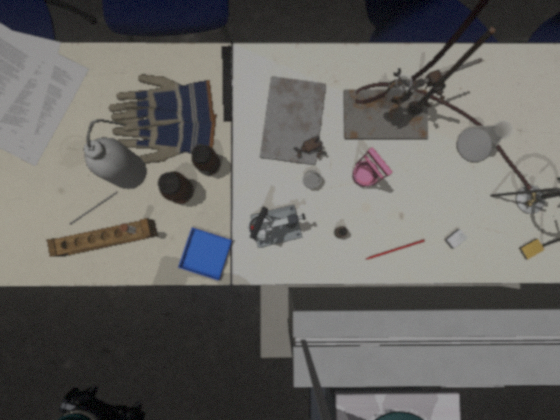

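The basket with the black grip hangs on the grey stand at scene (300,180) / top (258,222). The pink look-alike is at scene (155,290) / top (370,170). The tray is at scene (362,216) / top (207,254). The black-gripped one on the hook fits the description, and I'll confirm it in a crop.

```bash
python3 - <<'E'
import cv2,numpy as np
a=cv2.imread("pics/scene0.png")[150:290,230:400]; b=cv2.imread("pics/top0.png")[180:290,170:310]
a=cv2.resize(a,(600*170//140*1//1*1,600)) if 0 else cv2.resize(a,None,fx=2.35,fy=2.35,interpolation=cv2.INTER_CUBIC)
b=cv2.resize(b,None,fx=2.8,fy=2.8,interpolation=cv2.INTER_CUBIC)
b=np.clip(b.astype(int)*1.5,0,255).astype(np.uint8)
h=max(a.shape[0],b.shape[0]); 
p=lambda i:np.pad(i,((0,h-i.shape[0]),(0,0),(0,0)))
c=np.hstack([p(a),p(b)]); print(c.shape,a.shape); cv2.imwrite("pics/crop0.png",c)
E
```

```text
(329, 792, 3) (329, 400, 3)
```

View pics/crop0.png

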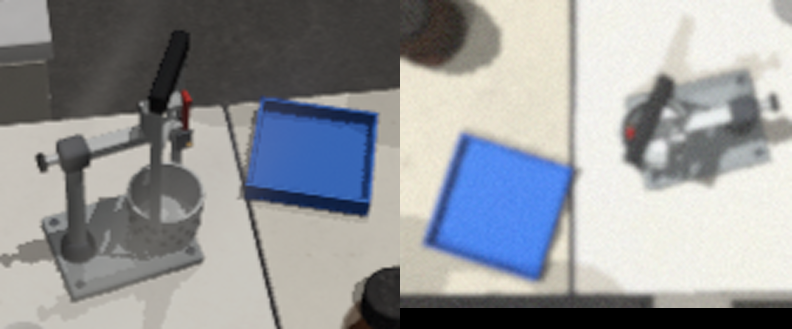

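```bash
cat > h.py <<'E'
import numpy as np,cv2
def ray(c,uv):
    K,T=c["K"],c["T"]; d=np.linalg.inv(K)@np.array([uv[0],uv[1],1.]); return T[:3,3],T[:3,:3]@d
def onz(c,uv,z):
    o,d=ray(c,uv); return o+d*(z-o[2])/d[2]
def tri(c1,u1,c2,u2):
    o1,d1=ray(c1,u1);o2,d2=ray(c2,u2); s=np.linalg.lstsq(np.c_[d1,-d2],o2-o1,rcond=None)[0]
    a,b=o1+d1*s[0],o2+d2*s[1]; return (a+b)/2,np.linalg.norm(a-b)
def proj(c,p):
    q=np.linalg.inv(c["T"])@np.r_[p,1]; q=c["K"]@q[:3]; return q[:2]/q[2]
def mask(c,lo,hi,box):
    m=cv2.inRange(cv2.cvtColor(c["image"],cv2.COLOR_RGB2HSV),lo,hi); k=np.zeros_like(m);x0,y0,x1,y1=box;k[y0:y1,x0:x1]=1
    n,l,s,ce=cv2.connectedComponentsWithStats(m*k); i=1+np.argmax(s[1:,4]); return (l==i).astype(np.uint8),ce[i],s[i]
E
python3 - <<'E'
from h import *
S=dict(np.load("scene0.npz"));T=dict(np.load("top0.npz"))
R={}
for n,c,b,bt,v in(("s",S,(285,155,318,203),(330,185,395,243),45),("t",T,(245,200,275,245),(175,220,236,285),55)):
    m,ce,s=mask(c,(0,0,0),(180,255,v),b); r=cv2.minAreaRect(cv2.findNonZero(m)); print(n,"grip",ce.round(1),s,r)
    R[n]=ce; ax=cv2.fitLine(cv2.findNonZero(m),cv2.DIST_L2,0,.01,.01).ravel(); print(ax)
    pts=cv2.findNonZero(m)[:,0]; t=(pts-ce)@ax[:2]; R[n+"e"]=[ce+ax[:2]*np.percentile(t,1),ce+ax[:2]*np.percentile(t,99)]
    m,ce,s=mask(c,(105,120,50),(130,255,255),bt); r=cv2.minAreaRect(cv2.findNonZero(m)); print(n,"tray",ce.round(1),s,r)
    for z in(.0,.02): print(z,onz(c,ce,z).round(4),[onz(c,p,z)[:2].round(3).tolist() for p in cv2.boxPoints(r)])
    m,ce,s=mask(c,(0,120,40),(8,255,255),(225,180,320,245) if n=="t" else (300,180,320,215)); print("red",ce,s); R[n+"r"]=ce
print(tri(S,R["s"],T,R["t"]),tri(S,R["sr"],T,R["tr"]))
for i in(0,1):
  for j in(0,1): print(i,j,tri(S,R["se"][i],T,R["te"][j]))
E
```

```text
s grip [301.7 179.9] [293 163  18  36 318] ((301.721923828125, 180.39755249023438), (9.432817459106445, 36.990474700927734), 20.2248592376709)
[  0.3457967   -0.93830943 301.74213    179.8522    ]
s tray [363.3 216.2] [ 335  191   56   50 2162] ((362.9399719238281, 215.9199981689453), (52.46731948852539, 43.69919204711914), 8.130102157592773)
0.0 [0.5084 0.4988 0.    ] [[0.549, 0.427], [0.427, 0.464], [0.464, 0.574], [0.581, 0.53]]
0.02 [0.5249 0.4928 0.02  ] [[0.564, 0.422], [0.445, 0.458], [0.482, 0.566], [0.596, 0.523]]
red [308.66666667 194.84615385] [307 188   5  16  39]
t grip [258.7 222.4] [252 208  15  31 146] ((258.48565673828125, 222.57675170898438), (6.5149641036987305, 30.946083068847656), 24.62356185913086)
[  0.4051214  -0.9142629 258.74658   222.39041  ]
t tray [205.2 253.5] [ 180  228   51   52 1718] ((205.14999389648438, 253.55001831054688), (41.74205780029297, 41.42583465576172), 18.43494987487793)
0.0 [0.5117 0.4977 0.    ] [[0.478, 0.566], [0.581, 0.533], [0.546, 0.429], [0.443, 0.463]]
0.02 [0.5119 0.4945 0.02  ] [[0.479, 0.562], [0.58, 0.529], [0.545, 0.427], [0.445, 0.46]]
red [252. 227.] [251 226   3   3   4]
(array([0.58061019, 0.34898596, 0.20488742]), np.float64(0.0007925721579092333)) (array([0.5729541 , 0.36529662, 0.15536662]), np.float64(0.0028542878083500987))
0 0 (array([0.55088692, 0.35485319, 0.12774235]), np.float64(0.024571977086961773))
0 1 (array([0.6109921 , 0.33481702, 0.19437736]), np.float64(0.0034279942651847307))
1 0 (array([0.54974403, 0.36321354, 0.21368981]), np.float64(0.0013209137159302983))
1 1 (array([0.60580333, 0.34390641, 0.26936287]), np.float64(0.0187277296539439))
```

```bash
python3 - <<'E'
from h import *
S=dict(np.load("scene0.npz"));T=dict(np.load("top0.npz"))
f=lambda a,b,x:(x[0]/a+b[0],x[1]/a+b[1])
for n,x in(("front-col",(75,298)),("front-hook",(203,260)),("back-col",(42,222))): print(n,onz(S,f(2.35,(230,150),x),.0 if n!="back-col" else .01).round(3))
for n,x in(("A",(228,95)),("B",(350,70)),("C",(370,158)),("D",(248,188))): print(n,onz(T,f(2.8,(170,180),x),.01).round(3))
# upscaled crops
a=S["image"][155:285,235:330,::-1]; b=T["image"][195:255,240:310,::-1]
a=cv2.resize(a,None,fx=4.5,fy=4.5,interpolation=cv2.INTER_CUBIC);b=cv2.resize(b,None,fx=5,fy=5,interpolation=cv2.INTER_CUBIC)
b=np.clip(b*1.3,0,255).astype(np.uint8); h=a.shape[0]
c=np.hstack([a,np.pad(b,((0,h-b.shape[0]),(0,0),(0,0)))]);print(c.shape,a.shape);cv2.imwrite("pics/crop1.png",c)
E
```

```text
front-col [0.638 0.265 0.   ]
front-hook [0.612 0.379 0.   ]
back-col [0.562 0.244 0.01 ]
A [0.615 0.376 0.01 ]
B [0.638 0.262 0.01 ]
C [0.555 0.244 0.01 ]
D [0.528 0.357 0.01 ]
(585, 778, 3) (585, 428, 3)
```

View pics/crop1.png

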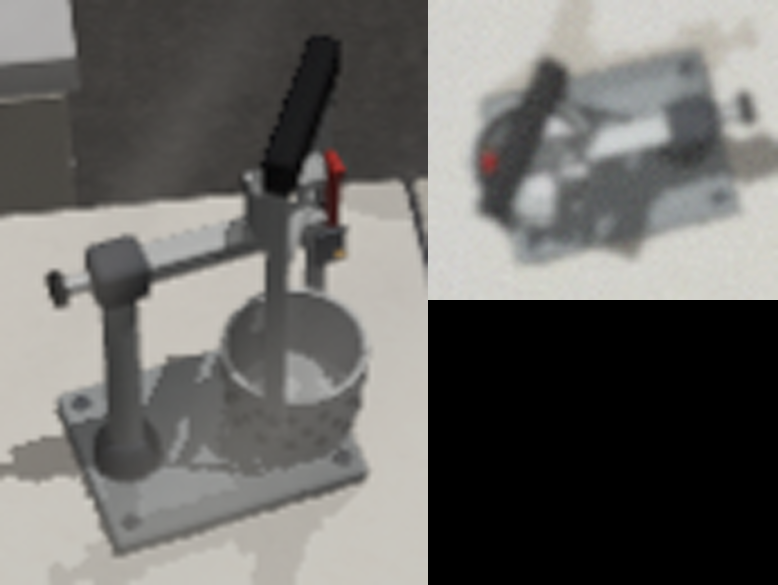

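The top crop shows the grip yawed about 36° relative to the stand. The stand's hook direction is at about 101° in world, and the grip axis runs at −25°. Before planning the reach round the screen I need the arm's geometry, so I'll raise it and tilt it a little in free space.

>>> play_rows:
  rows:
    - [[0,0,-0.15],[0,0,0]]
    - [[0,0,-0.3],[0,0,0]]
    - [[0,0,-0.45],[0,0,0]]
    - [[0,0,-0.6],[0,0,0]]
    - [[0,0,-0.6],[0,0,0]]
    - [[0,0,-0.6],[0,0,0]]

```text
time: 0.6
tool_pos: [0.2261, 0.6374, 0.3854]
tcp_rot: [0.532, 3.095, 0.011]
wrist_force: [-0.0, 0.6, -0.1]
width: 1.0
grip_force: 0.0
```

```bash
cat > st.py <<'E'
from workcell import bot
import json
s=bot.read_state(); open("st.jsonl","a").write(json.dumps({k:(v.tolist() if hasattr(v,"tolist") else v) for k,v in s.items()})+"\n")
print(round(s["time"],2),s["q"].round(4),s["tool_pos"].round(4),s["tcp_rot"].round(4),s["wrist_force"].round(1),s["width"],s["grip_force"])
E
python3 st.py
```

```text
0.6 [ 1.1931  0.2117  1.3907 -0.      1.5323 -0.0369] [0.2261 0.6374 0.3854] [0.5325 3.0947 0.0106] [-0.   0.6 -0.1] 1.0003113224318632 0.0
```

>>> play_rows:
  rows:
    - [[0,0,0],[0.15,0,0]]
    - [[0,0,0],[0.3,0,0]]
    - [[0,0,0],[0.45,0,0]]
    - [[0,0,0],[0.6,0,0]]
    - [[0,0,0],[0.6,0,0]]
    - [[0,0,0],[0.6,0,0]]

```text
time: 1.1
tool_pos: [0.2258, 0.6367, 0.3735]
tcp_rot: [-0.504, -2.932, 0.72]
wrist_force: [0.1, -0.2, 0.2]
width: 1.004
grip_force: 0.0
```

```bash
python3 st.py
```

```text
1.1 [ 1.2001  0.5554  1.022  -0.0152  2.0453 -0.0337] [0.2258 0.6367 0.3735] [-0.5042 -2.9315  0.7196] [ 0.1 -0.2  0.2] 1.0039013331811515 0.0
```

>>> play_rows:
  rows:
    - [[0,0,0],[-0.15,0,0]]
    - [[0,0,0],[-0.3,0,0]]
    - [[0,0,0],[-0.45,0,0]]
    - [[0,0,0],[-0.6,0,0]]
    - [[0,-0.15,0],[-0.6,0,0]]
    - [[0,-0.3,0],[-0.6,0.15,0]]
    - [[0,-0.4,0],[-0.6,0.3,0]]
    - [[0,-0.4,0],[-0.6,0.3,0]]
    - [[0,-0.4,0],[-0.6,0.3,0]]

```text
time: 1.85
tool_pos: [0.1966, 0.5499, 0.4303]
tcp_rot: [-0.577, -2.863, -0.071]
wrist_force: [-0.1, -0.1, 0.4]
width: 1.0
grip_force: 0.0
```

```bash
python3 st.py
```

```text
1.85 [ 1.0518  0.0329  1.5254  0.2241  1.606  -0.1157] [0.1966 0.5499 0.4303] [-0.5774 -2.8632 -0.0711] [-0.1 -0.1  0.4] 0.9998740906623774 0.0
```

```bash
cat > kin.py <<'E'
import numpy as np, json
from scipy.spatial.transform import Rotation as R
from scipy.optimize import least_squares
def fk(q,p,full=False):
    a0,d,h,L1,ae,L2,L3=p
    R1=R.from_euler("z",q[0]); S=R1.apply([a0,d,h])
    R2=R1*R.from_euler("y",q[1]); E=S+R2.apply([0,0,L1])
    R3=R2*R.from_euler("y",q[2]); W=E+R3.apply([ae,0,L2])
    R5=R3*R.from_euler("z",q[3])*R.from_euler("y",q[4]); P=W+R5.apply([0,0,L3]); R6=R5*R.from_euler("z",q[5])*R.from_euler("z",OFF)
    return (S,E,W,P,R6) if full else (P,R6)
OFF=0
try: P=np.load("kin.npy"); OFF=float(P[7]); P=P[:7]
except Exception: pass
E
python3 - <<'E'
import kin; from kin import *
D=[json.loads(l) for l in open("st.jsonl")]
D.append(dict(q=[1.19310324,.264672859,1.60527867,0,1.27372139,-.0369264],tool_pos=[.22535182,.63554247,.23006761],tcp_rot=[-.53262045,-3.0956633,.00319262]))
for d in D:
    r=(fk(d["q"],[0]*7)[1].inv()*R.from_rotvec(d["tcp_rot"])).as_rotvec(); print("rot off",r.round(3))
f=lambda p:np.r_[np.ravel([fk(d["q"],p)[0]-np.array(d["tool_pos"]) for d in D]),1e-3*np.array([p[0],p[4]])]
s=least_squares(f,[0,.02,.3,.45,0,.5,.3]); print(s.x.round(4),np.abs(s.fun).max()); 
np.save("kin.npy",np.r_[s.x,r[2]])
for d in D: print([x.round(3).tolist() for x in fk(d["q"],s.x,True)[:3]])
E
```

```text
rot off [-0.    -0.     1.571]
rot off [-0.    -0.     1.571]
rot off [-0.     0.     1.571]
rot off [-0.     0.     1.571]
[0.     0.0249 0.2518 0.512  0.0014 0.5662 0.3477] 3.286507228805746e-06
[[-0.023, 0.009, 0.252], [0.017, 0.109, 0.752], [0.225, 0.635, 0.733]]
[[-0.023, 0.009, 0.252], [0.075, 0.261, 0.687], [0.28, 0.788, 0.682]]
[[-0.022, 0.012, 0.252], [-0.013, 0.027, 0.764], [0.268, 0.519, 0.769]]
[[-0.023, 0.009, 0.252], [0.026, 0.134, 0.746], [0.226, 0.636, 0.578]]
```

```bash
cat >> kin.py <<'E'
def ik(pos,rot,q0):
    lo=np.array([-2.63,-.94,.31,-1.31,0,-2.55]);hi=np.array([2.63,2.18,2.57,4.45,2.66,2.55])
    def f(q):
        p,r=fk(q,P); return np.r_[(p-pos)*5,(r.inv()*rot).as_rotvec()]
    s=least_squares(f,np.clip(q0,lo+1e-3,hi-1e-3),bounds=(lo,hi)); return s.x,np.abs(s.fun).max()
def tool(phi,tilt,close=None):
    # tool z: wrist sits toward horizontal dir phi at tilt from vertical; y (closing) horizontal, perpendicular to phi
    a=np.array([np.cos(phi),np.sin(phi),0]); z=-np.cos(tilt)*np.array([0,0,1])-np.sin(tilt)*a
    y=np.array([-np.sin(phi),np.cos(phi),0]); 
    return R.from_matrix(np.c_[np.cross(y,z),y,z])
def cross(q,X=.292):
    S,E,W,Pt,_=fk(q,P,True); pts=[S,E,W,Pt]; o=[]
    for a,b in zip(pts,pts[1:]):
        if (a[0]-X)*(b[0]-X)<0: t=(X-a[0])/(b[0]-a[0]); o.append((a+t*(b-a))[1:].round(3).tolist())
    return o
E
python3 - <<'E'
from kin import *
q0=[.8,.4,1.5,0,1.2,0]
for phi in(155,168,180,191,11.4,-25):
  for tilt in(0,20,35,45):
    best=None
    for flip in(0,1):
      r=tool(np.radians(phi),np.radians(tilt))*R.from_euler("z",np.pi*flip)
      g=np.array([.581,.349,.206]); tcp=g+r.apply([0,0,.019])
      for q4 in(0,1,2,-1):
        q,e=ik(tcp,r,[.8,.4,1.5,q4,1.2,0])
        if e<1e-4: print(phi,tilt,flip,q.round(2),cross(q)); break
E
```

```text
155 0 0 [0.5  0.3  1.64 0.   1.2  2.51] [[0.19, 0.664]]
155 0 1 [ 0.5   0.3   1.64 -0.    1.2  -0.63] [[0.19, 0.664]]
155 20 1 [ 0.65  0.21  1.79 -0.37  1.   -0.31] [[0.254, 0.624]]
155 35 1 [ 0.77  0.2   1.89 -0.72  0.95  0.03] [[0.315, 0.568]]
155 45 1 [ 0.84  0.21  1.94 -0.96  0.97  0.27] [[0.36, 0.516]]
168 0 0 [0.5  0.3  1.64 0.   1.2  2.28] [[0.19, 0.664]]
168 0 1 [ 0.5   0.3   1.64  0.    1.2  -0.86] [[0.19, 0.664]]
168 20 1 [ 0.63  0.17  1.84 -0.32  0.92 -0.56] [[0.243, 0.619]]
168 35 1 [ 0.73  0.13  1.97 -0.71  0.79 -0.19] [[0.295, 0.557]]
168 45 1 [ 0.8   0.13  2.04 -1.02  0.78  0.12] [[0.334, 0.499]]
180 0 0 [0.5  0.3  1.64 0.   1.2  2.07] [[0.19, 0.664]]
180 0 1 [ 0.5   0.3   1.64  0.    1.2  -1.07] [[0.19, 0.664]]
180 20 0 [ 0.6   0.14  1.87 -0.26  0.85  2.31] [[0.229, 0.617]]
180 20 1 [ 0.6   0.14  1.87 -0.26  0.85 -0.83] [[0.229, 0.617]]
180 35 1 [ 0.68  0.07  2.03 -0.64  0.65 -0.45] [[0.268, 0.551]]
180 45 1 [ 0.74  0.06  2.12 -1.04  0.58 -0.05] [[0.298, 0.492]]
191 0 0 [ 0.5   0.3   1.64 -0.    1.2   1.88] [[0.19, 0.664]]
191 0 1 [ 0.5   0.3   1.64 -0.    1.2  -1.26]
[... 610 characters left out ...]
 0.14  1.85 -1.33] [[0.164, 0.647]]
11.4 35 1 [0.44 0.67 1.21 0.14 1.85 1.81] [[0.164, 0.647]]
11.4 45 0 [ 0.43  0.78  1.1   0.18  2.02 -1.33] [[0.16, 0.585]]
11.4 45 1 [0.43 0.78 1.1  0.18 2.02 1.81] [[0.16, 0.585]]
-25 0 0 [ 0.5   0.3   1.64 -0.    1.2  -0.63] [[0.19, 0.664]]
-25 0 1 [0.5  0.3  1.64 0.   1.2  2.51] [[0.19, 0.664]]
-25 20 0 [ 0.38  0.44  1.49  0.25  1.46 -0.81] [[0.144, 0.675]]
-25 20 1 [0.38 0.44 1.49 0.25 1.46 2.33] [[0.144, 0.675]]
-25 35 0 [ 0.31  0.56  1.39  0.4   1.66 -0.88] [[0.121, 0.668]]
-25 35 1 [0.31 0.56 1.39 0.4  1.66 2.26] [[0.121, 0.668]]
-25 45 0 [ 0.28  0.65  1.32  0.49  1.79 -0.91] [[0.109, 0.659]]
-25 45 1 [0.28 0.65 1.32 0.49 1.79 2.24] [[0.109, 0.659]]
```

```bash
cat >> kin.py <<'E'
def to(pos,rot,st=None):
    from workcell import bot
    s=st or bot.read_state(); r0=R.from_rotvec(s["tcp_rot"]); d=r0.inv().apply(np.array(pos)-s["tool_pos"])/.25
    w=(r0.inv()*rot).as_rotvec()/np.radians(45); return d.round(4).tolist(),w.round(4).tolist()
E
python3 - <<'E'
from h import *; from kin import *
S=dict(np.load("scene0.npz"));T=dict(np.load("top0.npz"))
for n,c,b,v in(("s",S,(285,155,318,203),45),("t",T,(245,200,275,245),55)):
    m,ce,s=mask(c,(0,0,0),(180,255,v),b); ax=cv2.fitLine(cv2.findNonZero(m),cv2.DIST_L2,0,.01,.01).ravel()
    for z in(.206,.216):
        p,q=onz(c,ce+ax[:2]*12,z),onz(c,ce-ax[:2]*12,z); print(n,z,np.degrees(np.arctan2(*(q-p)[[1,0]])).round(1),onz(c,ce,z).round(4))
from workcell import bot
s0=bot.read_state(); print(s0["tool_pos"])
g=np.array([.581,.349,.208])
for phi in(155,158):
  r=tool(np.radians(phi),np.radians(42))*R.from_euler("z",np.pi)
  for back,nm in((-.019,"grasp"),(.12,"pre"),):
    tcp=g+r.apply([0,0,-back]); q,e=ik(tcp,r,[.8,.2,1.9,-.8,1,.2]); print(phi,nm,tcp.round(4),q.round(2),e,cross(q),[x.round(2).tolist() for x in fk(q,P,True)[1:3]])
  print("tools axes\n",r.as_matrix().round(3)); print("move via",to([.36,.56,.38],r))
E
```

```text
s 0.206 -23.1 [0.5817 0.3484 0.206 ]
s 0.216 -23.1 [0.5913 0.3467 0.216 ]
t 0.206 156.1 [0.5806 0.3493 0.206 ]
t 0.216 156.1 [0.58   0.3489 0.216 ]
[0.19656291 0.54993503 0.43031067]
155 grasp [0.5925 0.3436 0.1939] [ 0.82  0.2   1.92 -0.89  0.96  0.19] 2.7052728113208246e-10 [[0.347, 0.534]] [[0.05, 0.09, 0.75], [0.38, 0.44, 0.45]]
155 pre [0.5082 0.3829 0.2972] [ 0.97  0.07  1.87 -0.79  1.19  0.14] 8.326672684688674e-16 [[0.473, 0.559]] [[0.0, 0.05, 0.76], [0.3, 0.48, 0.56]]
tools axes
 [[-0.674  0.423  0.606]
 [ 0.314  0.906 -0.283]
 [-0.669 -0.    -0.743]]
move via ([-0.6173, 0.2899, 0.0663], [0.0177, -1.2199, 0.0472])
158 grasp [0.5928 0.3442 0.1939] [ 0.81  0.18  1.95 -0.9   0.92  0.16] 5.551115123125783e-16 [[0.342, 0.53]] [[0.05, 0.09, 0.76], [0.38, 0.43, 0.45]]
158 pre [0.5066 0.3791 0.2972] [ 0.97  0.04  1.9  -0.8   1.15  0.1 ] 9.835882108788496e-15 [[0.466, 0.554]] [[-0.01, 0.03, 0.76], [0.29, 0.47, 0.56]]
tools axes
 [[-0.689  0.375  0.62 ]
 [ 0.278  0.927 -0.251]
 [-0.669 -0.    -0.743]]
move via ([-0.6173, 0.2899, 0.0663], [0.0003, -1.2199, -0.0199])
```

>>> play_rows:
  rows:
    - [[-0.15,0.07,0.02],[0,-0.15,0]]
    - [[-0.3,0.15,0.04],[0,-0.3,0]]
    - [[-0.45,0.22,0.06],[0,-0.45,0]]
    - [[-0.6,0.29,0.07],[0,-0.6,0]]
    - [[-0.6,0.29,0.07],[0,-0.75,0]]
    - [[-0.6,0.29,0.07],[0,-0.9,0]]
    - [[-0.6,0.29,0.07],[0,-1,0]]
    - [[-0.6,0.29,0.07],[0,-1,0]]
    - [[-0.6,0.29,0.07],[0,-1,0]]

```text
time: 2.6
tool_pos: [0.3528, 0.5652, 0.374]
tcp_rot: [0.501, 2.543, -0.151]
wrist_force: [-0.7, 0.6, -0.4]
width: 1.0
grip_force: 0.0
```

```bash
python3 st.py; cat > go.py <<'E'
from kin import *
RG=tool(np.radians(156.5),np.radians(42))*R.from_euler("z",np.pi)
G=np.array([.581,.349,.208])
E
python3 - <<'E'
from go import *
for b in(.12,.05): print(to(G+RG.apply([0,0,-b]),RG))
E
```

```text
2.6 [ 1.2528  0.2013  1.5165 -0.5573  1.4892  0.1361] [0.3528 0.5652 0.374 ] [ 0.5008  2.5431 -0.1513] [-0.7  0.6 -0.4] 1.0001669654135636 0.0
([-0.5593, -0.4442, 0.7139], [0.0091, -0.2237, 0.0245])
([-0.6082, -0.4467, 0.9896], [0.0091, -0.2237, 0.0245])
```

Move to the pre-grasp pose.

>>> play_rows:
  rows:
    - [[-0.09,-0.07,0.12],[0,-0.06,0]]
    - [[-0.19,-0.15,0.24],[0.01,-0.11,0.01]]
    - [[-0.28,-0.22,0.36],[0.01,-0.16,0.02]]
    - [[-0.37,-0.3,0.48],[0.01,-0.22,0.02]]
    - [[-0.47,-0.37,0.6],[0.01,-0.22,0.02]]
    - [[-0.56,-0.444,0.714],[0.01,-0.224,0.024]]
    - [[-0.56,-0.444,0.714],[0.01,-0.224,0.024]]
    - [[-0.56,-0.444,0.714],[0.01,-0.224,0.024]]
    - [[-0.56,-0.444,0.714],[0.01,-0.224,0.024]]
    - [[-0.56,-0.444,0.714],[0.01,-0.224,0.024]]

```text
time: 3.43
tool_pos: [0.5094, 0.3804, 0.3005]
tcp_rot: [0.499, 2.364, -0.186]
wrist_force: [0.2, 0.1, 0.4]
width: 1.002
grip_force: 0.0
```

```bash
python3 st.py; python3 - <<'E'
from go import *; from workcell import cams; import cv2
for b in(.06,-.019): print(to(G+RG.apply([0,0,-b]),RG))
a=cams.read_camera("scene")["image"][100:280,200:400,::-1];b=cams.read_camera("top")["image"][160:280,180:310,::-1]
a=cv2.resize(a,(400,360),interpolation=cv2.INTER_CUBIC);b=cv2.resize(b,(390,360),interpolation=cv2.INTER_CUBIC)
cv2.imwrite("pics/pre.png",np.hstack([a,b]))
E
```

```text
3.43 [ 0.9677  0.0574  1.8801 -0.7937  1.1741  0.1229] [0.5094 0.3804 0.3005] [ 0.4992  2.3636 -0.186 ] [0.2 0.1 0.4] 1.0018959108277812 0.0
([0.0155, -0.0011, 0.2444], [0.0003, 0.0016, -0.0079])
([0.0159, -0.0012, 0.5604], [0.0003, 0.0016, -0.0079])
```

View pics/pre.png

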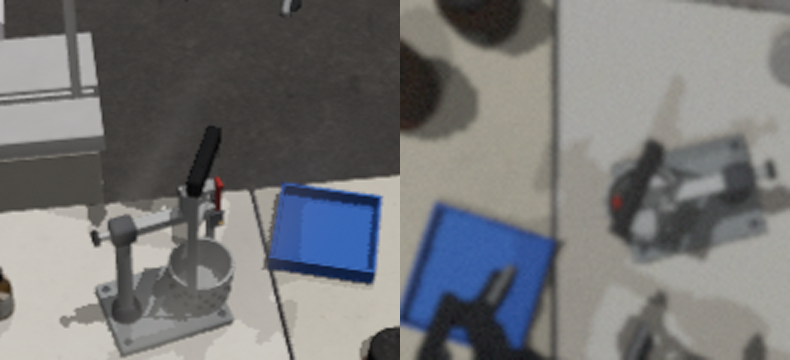

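```bash
python3 - <<'E'
from h import *; from go import *
from workcell import bot
s=bot.read_state(); r=R.from_rotvec(s["tcp_rot"])
for n in("scene","top"):
    c=dict(np.load(n+"0.npz"))
    for o in([0,0,0],[0,.042,-.013],[0,-.042,-.013],[0,.05,-.08],[0,-.05,-.08]): print(n,o,proj(c,s["tool_pos"]+r.apply(o)).round(0))
E
```

```text
scene [0, 0, 0] [315. 110.]
scene [0, 0.042, -0.013] [341. 107.]
scene [0, -0.042, -0.013] [294.  99.]
scene [0, 0.05, -0.08] [353.  69.]
scene [0, -0.05, -0.08] [296.  60.]
top [0, 0, 0] [241. 256.]
top [0, 0.042, -0.013] [218. 252.]
top [0, -0.042, -0.013] [258. 269.]
top [0, 0.05, -0.08] [201. 273.]
top [0, -0.05, -0.08] [252. 295.]
```

The fingers project where they are seen: top (218,252) and scene (341,107). Next I advance onto the grip.

>>> play_rows:
  rows:
    - [[0.005,0,0.08],[0,0,-0.008]]
    - [[0.01,0,0.16],[0,0,-0.008]]
    - [[0.016,0,0.24],[0,0,-0.008]]
    - [[0.016,0,0.32],[0,0,-0.008]]
    - [[0.016,0,0.4],[0,0,-0.008]]
    - [[0.016,0,0.48],[0,0,-0.008]]
    - [[0.016,0,0.53],[0,0,-0.008]]
    - [[0.016,0,0.56],[0,0,-0.008]]
    - [[0.016,0,0.56],[0,0,-0.008]]
    - [[0.016,0,0.56],[0,0,-0.008]]
    - [[0.016,0,0.56],[0,0,-0.008]]

```text
time: 4.45
tool_pos: [0.5922, 0.3439, 0.1934]
tcp_rot: [0.49, 2.365, -0.191]
wrist_force: [0.7, -0.1, 0.8]
width: 0.997
grip_force: 0.0
```

```bash
python3 st.py; python3 - <<'E'
from go import *; from workcell import cams; import cv2
print(to(G+RG.apply([0,0,.019]),RG))
a=cams.read_camera("scene")["image"][100:280,200:400,::-1];b=cams.read_camera("top")["image"][180:280,200:308,::-1]
a=cv2.resize(a,(400,360),interpolation=cv2.INTER_CUBIC);b=cv2.resize(b,(390,360),interpolation=cv2.INTER_CUBIC)
cv2.imwrite("pics/at.png",np.hstack([a,b]))
E
```

```text
4.45 [ 0.814   0.1949  1.9376 -0.8941  0.9429  0.1771] [0.5922 0.3439 0.1934] [ 0.4903  2.3651 -0.1908] [ 0.7 -0.1  0.8] 0.996662948994185 0.0
([-0.0023, 0.0009, -0.0003], [-0.0008, 0.0025, 0.002])
```

View pics/at.png

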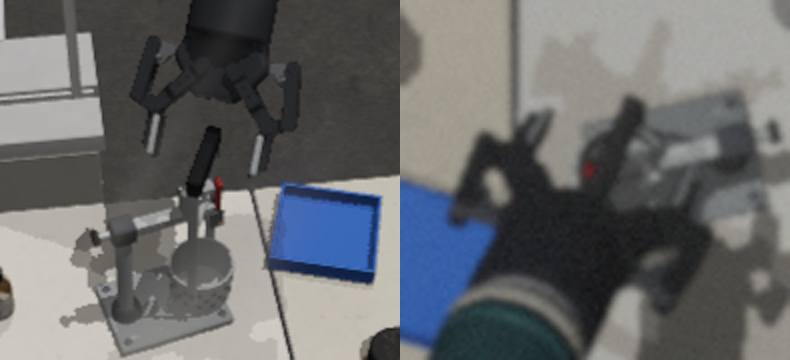

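The picture shows the fingers straddling the black grip, roughly centred and clear of the keeper. I'll close.

>>> play_rows:
  rows:
    - [[0,0,0],[0,0,0]]
    - [[0,0,0],[0,0,0]]
    - [[0,0,0],[0,0,0]]
    - [[0,0,0],[0,0,0]]
    - [[0,0,0],[0,0,0]]
    - [[0,0,0],[0,0,0]]
    - [[0,0,0],[0,0,0]]
    - [[0,0,0],[0,0,0]]
    - [[0,0,0],[0,0,0]]
    - [[0,0,0],[0,0,0]]
    - [[0,0,0],[0,0,0]]
    - [[0,0,0],[0,0,0]]
  claw: -1
  newtons: 60

```text
time: 5.55
tool_pos: [0.5922, 0.3429, 0.1924]
tcp_rot: [0.491, 2.366, -0.193]
wrist_force: [-0.1, -0.3, 1.6]
width: 0.157
grip_force: 59.3
```

```bash
python3 st.py; python3 - <<'E'
from h import *; from go import *; from workcell import cams
C=cams.read_camera("scene");D=cams.read_camera("top"); np.savez("g_s.npz",**C)
S=dict(np.load("scene0.npz"))
# pot rim / strap drift: compare lower pot region between images
a=cv2.cvtColor(S["image"],cv2.COLOR_RGB2GRAY)[218:262,275:325].astype(np.float32);b=cv2.cvtColor(C["image"],cv2.COLOR_RGB2GRAY)[218:262,275:325].astype(np.float32)
print(cv2.phaseCorrelate(a,b,cv2.createHanningWindow((50,44),cv2.CV_32F)))
a=np.hstack([cv2.resize(C["image"][140:270,250:340,::-1],(395,570),interpolation=cv2.INTER_CUBIC),cv2.resize(S["image"][140:270,250:340,::-1],(395,570),interpolation=cv2.INTER_CUBIC)])
cv2.imwrite("pics/grip.png",a)
# stand -x direction in tool units, per 10 mm
s=C; from workcell import bot
r=R.from_rotvec(bot.read_state()["tcp_rot"]); u=np.array([-np.sin(np.radians(11.4)),np.cos(np.radians(11.4)),0])
print("out/10mm",(r.inv().apply(u)*.01/.25).round(4),"up/10mm",(r.inv().apply([0,0,1])*.01/.25).round(4))
E
```

```text
5.55 [ 0.8129  0.1956  1.9387 -0.8944  0.9426  0.1773] [0.5922 0.3429 0.1924] [ 0.4906  2.3657 -0.1929] [-0.1 -0.3  1.6] 0.15668512996088751 59.32213068008423
((-0.35152465888274875, 0.215821736788822), 0.923797988043891)
out/10mm [ 0.0169  0.0328 -0.0154] up/10mm [-0.0268 -0.0001 -0.0297]
```

View pics/grip.png

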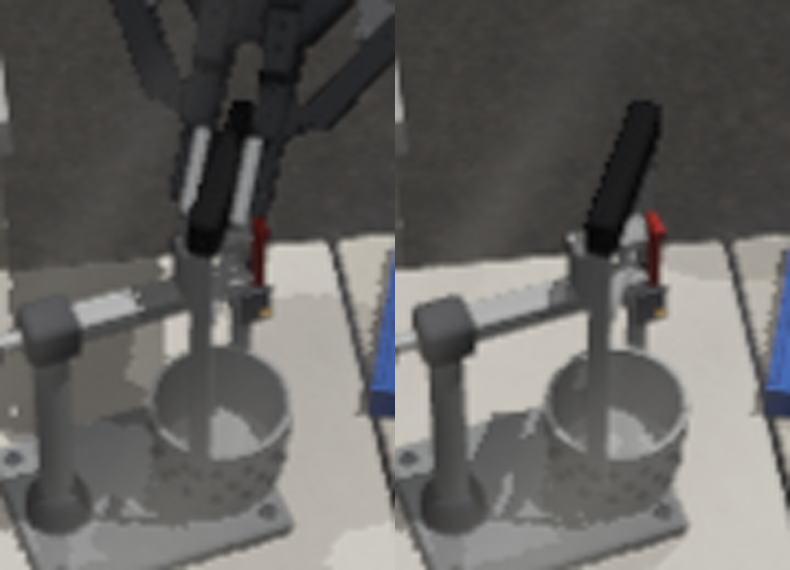

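The grip is held (13 mm opening, 59 N). Next: lift 3 mm, then press out 27 mm along the stand's −x.

>>> play_rows:
  rows:
    - [[-0.008,0,-0.009],[0,0,0]]
    - [[-0.008,0,-0.009],[0,0,0]]
    - [[-0.003,0.01,-0.014],[0,0,0]]
    - [[0.002,0.02,-0.018],[0,0,0]]
    - [[0.007,0.03,-0.023],[0,0,0]]
    - [[0.012,0.04,-0.028],[0,0,0]]
    - [[0.018,0.05,-0.033],[0,0,0]]
    - [[0.023,0.06,-0.037],[0,0,0]]
    - [[0.028,0.07,-0.042],[0,0,0]]
    - [[0.033,0.08,-0.047],[0,0,0]]
    - [[0.038,0.089,-0.051],[0,0,0]]
    - [[0.038,0.089,-0.051],[0,0,0]]
    - [[0.038,0.089,-0.051],[0,0,0]]
    - [[0.038,0.089,-0.051],[0,0,0]]
    - [[0.038,0.089,-0.051],[0,0,0]]

```text
time: 6.9
tool_pos: [0.5868, 0.3697, 0.1957]
tcp_rot: [0.491, 2.366, -0.192]
wrist_force: [-2.4, -2.8, -1.2]
width: 0.151
grip_force: 59.4
```

```bash
python3 st.py; python3 - <<'E'
from h import *; from workcell import cams
C=cams.read_camera("scene");D=cams.read_camera("top")
a=np.hstack([cv2.resize(C["image"][150:230,260:330,::-1],(490,560),interpolation=cv2.INTER_CUBIC),cv2.resize(D["image"][190:270,225:265,::-1],(280,560),interpolation=cv2.INTER_CUBIC)])
cv2.imwrite("pics/press.png",a)
E
```

```text
6.9 [ 0.8506  0.2218  1.8997 -0.8818  0.9749  0.1902] [0.5868 0.3697 0.1957] [ 0.4908  2.3656 -0.1921] [-2.4 -2.8 -1.2] 0.15087374607747928 59.37502562999725
```

View pics/press.png

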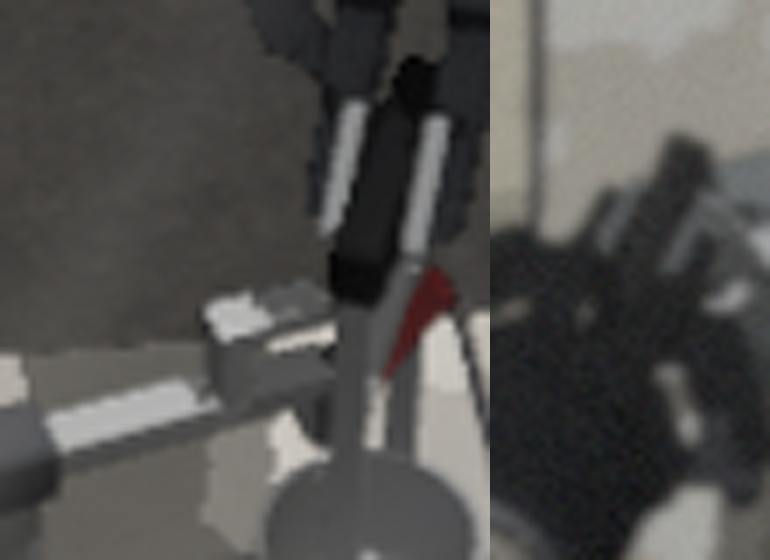

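The keeper is tipped open to about 0.5 rad by the bar, pressing with 3.7 N, and the fingers are clear. I'll rise straight up in two stages and check the force.

>>> play_rows:
  rows:
    - [[-0.011,0,-0.012],[0,0,0]]
    - [[-0.021,0,-0.024],[0,0,0]]
    - [[-0.032,0,-0.036],[0,0,0]]
    - [[-0.043,0,-0.048],[0,0,0]]
    - [[-0.043,0,-0.048],[0,0,0]]

```text
time: 7.42
tool_pos: [0.5881, 0.3713, 0.2143]
tcp_rot: [0.491, 2.363, -0.187]
wrist_force: [-0.5, 0.2, 1.7]
width: 0.158
grip_force: 59.5
```

>>> play_rows:
  rows:
    - [[-0.011,0,-0.012],[0,0,0]]
    - [[-0.021,0,-0.024],[0,0,0]]
    - [[-0.032,0,-0.036],[0,0,0]]
    - [[-0.043,0,-0.048],[0,0,0]]
    - [[-0.054,0,-0.06],[0,0,0]]
    - [[-0.054,0,-0.06],[0,0,0]]
    - [[-0.054,0,-0.06],[0,0,0]]
    - [[-0.054,0,-0.06],[0,0,0]]

```text
time: 8.08
tool_pos: [0.5866, 0.3696, 0.2314]
tcp_rot: [0.491, 2.366, -0.193]
wrist_force: [-0.1, -0.6, -2.1]
width: 0.154
grip_force: 59.2
```

```bash
python3 st.py; python3 - <<'E'
from go import *
from workcell import bot,cams
from h import *
s=bot.read_state(); r=R.from_rotvec(s["tcp_rot"]); u=np.array([-np.sin(np.radians(11.4)),np.cos(np.radians(11.4)),0])
print("out/10mm",(r.inv().apply(u)*.01/.25).round(4),"up/10mm",(r.inv().apply([0,0,1])*.01/.25).round(4))
C=cams.read_camera("scene"); cv2.imwrite("pics/up.png",cv2.resize(C["image"][130:260,250:350,::-1],(450,585),interpolation=cv2.INTER_CUBIC))
E
```

```text
8.08 [ 0.8507  0.1853  1.8712 -0.8491  1.0178  0.1304] [0.5866 0.3696 0.2314] [ 0.4906  2.3661 -0.1931] [-0.1 -0.6 -2.1] 0.1541732085280625 59.16832745075226
out/10mm [ 0.0169  0.0328 -0.0154] up/10mm [-0.0268 -0.0001 -0.0297]
```

View pics/up.png

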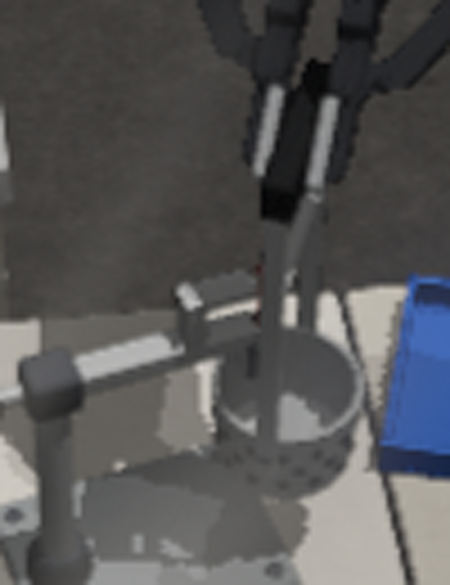

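The bar is above the beak with the full weight on the wrist, and the keeper looks shut again behind the strap. Next: 80 mm outward, then over the tray.

>>> play_rows:
  rows:
    - [[0.014,0.026,-0.012],[0,0,0]]
    - [[0.027,0.052,-0.025],[0,0,0]]
    - [[0.041,0.079,-0.037],[0,0,0]]
    - [[0.054,0.105,-0.049],[0,0,0]]
    - [[0.068,0.131,-0.062],[0,0,0]]
    - [[0.081,0.157,-0.074],[0,0,0]]
    - [[0.095,0.184,-0.086],[0,0,0]]
    - [[0.108,0.21,-0.099],[0,0,0]]
    - [[0.122,0.236,-0.111],[0,0,0]]
    - [[0.135,0.262,-0.123],[0,0,0]]
    - [[0.135,0.262,-0.123],[0,0,0]]
    - [[0.135,0.262,-0.123],[0,0,0]]

```text
time: 9.13
tool_pos: [0.5708, 0.4484, 0.2315]
tcp_rot: [0.49, 2.366, -0.193]
wrist_force: [0.5, 0.0, -1.5]
width: 0.154
grip_force: 59.2
```

```bash
python3 st.py; python3 - <<'E'
from go import *
from workcell import cams
from h import *
C=cams.read_camera("scene");D=cams.read_camera("top")
print("keeper now/start red px", [mask(c,(0,120,40),(8,255,255),(300,180,320,215))[1:] for c in (C,dict(np.load("scene0.npz")))])
m,ce,s=mask(C,(105,120,50),(130,255,255),(330,185,395,243)); print("tray scene",ce,s)
T=np.array([.512,.495])
t=np.r_[T+[.0112,-.0061],.2314]; print(to(t,RG)); print(to(np.r_[t[:2],.187],RG)); q,e=ik(np.r_[t[:2],.18],RG,[.9,.2,1.9,-.8,1,.2]); print(q.round(2),e,cross(q))
E
```

```text
9.13 [ 0.9495  0.2825  1.7509 -0.8279  1.0984  0.178 ] [0.5708 0.4484 0.2315] [ 0.4899  2.3659 -0.1931] [ 0.5  0.  -1.5] 0.153626695603916 59.21009659767151
keeper now/start red px [(array([308.675, 195.475]), array([307, 189,   5,  16,  40], dtype=int32)), (array([308.66666667, 194.84615385]), array([307, 188,   5,  16,  39], dtype=int32))]
tray scene [373.01110162 220.19812126] [ 337  194   53   47 1171]
([0.1788, 0.0754, -0.1615], [-0.0037, 0.0019, 0.0028])
([0.2978, 0.076, -0.0297], [-0.0037, 0.0019, 0.0028])
[ 1.04  0.35  1.77 -0.84  1.1   0.31] 5.551115123125783e-16 [[0.551, 0.46]]
```

The keeper's red patch is back where it started, so it has shut. Next I move over the tray and lower to about 6 mm above its floor.

>>> play_rows:
  rows:
    - [[0.04,0.017,-0.036],[0,0,0]]
    - [[0.08,0.034,-0.072],[0,0,0]]
    - [[0.12,0.05,-0.108],[0,0,0]]
    - [[0.16,0.067,-0.145],[0,0,0]]
    - [[0.179,0.075,-0.161],[0,0,0]]
    - [[0.179,0.075,-0.161],[0,0,0]]
    - [[0.199,0.075,-0.139],[0,0,0]]
    - [[0.22,0.075,-0.117],[0,0,0]]
    - [[0.239,0.075,-0.095],[0,0,0]]
    - [[0.259,0.076,-0.073],[0,0,0]]
    - [[0.279,0.076,-0.051],[0,0,0]]
    - [[0.298,0.076,-0.03],[0,0,0]]
    - [[0.298,0.076,-0.03],[0,0,0]]
    - [[0.298,0.076,-0.03],[0,0,0]]

```text
time: 10.4
tool_pos: [0.5231, 0.4886, 0.186]
tcp_rot: [0.49, 2.366, -0.195]
wrist_force: [-0.4, 0.3, -2.3]
width: 0.156
grip_force: 59.2
```

```bash
python3 st.py; python3 - <<'E'
from h import *; from workcell import cams
C=cams.read_camera("scene");D=cams.read_camera("top")
a=np.hstack([cv2.resize(C["image"][130:270,300:400,::-1],(400,560),interpolation=cv2.INTER_CUBIC),cv2.resize(D["image"][210:300,165:240,::-1],(400,480),interpolation=cv2.INTER_CUBIC)[:480]] if 0 else [cv2.resize(C["image"][130:270,300:400,::-1],(400,560),interpolation=cv2.INTER_CUBIC),cv2.resize(D["image"][210:290,183:240,::-1],(399,560),interpolation=cv2.INTER_CUBIC)])
cv2.imwrite("pics/over.png",a)
E
```

```text
10.4 [ 1.0442  0.3447  1.7604 -0.8365  1.1134  0.2991] [0.5231 0.4886 0.186 ] [ 0.4902  2.3663 -0.1954] [-0.4  0.3 -2.3] 0.15575836984682226 59.16864216327667
```

View pics/over.png

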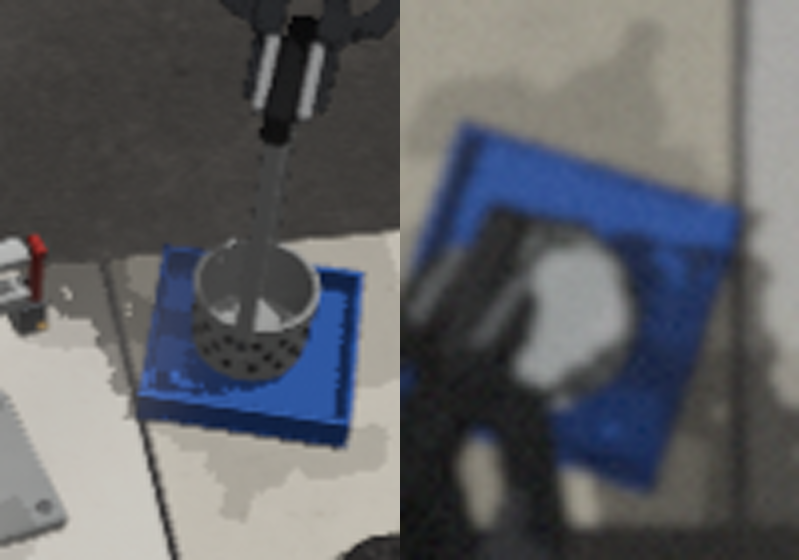

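The pot is inside the tray walls, a few mm above the floor. I'll lower it slowly.

>>> play_rows:
  rows:
    - [[0.003,0,0.003],[0,0,0]]
    - [[0.005,0,0.006],[0,0,0]]
    - [[0.008,0,0.009],[0,0,0]]
    - [[0.011,0,0.012],[0,0,0]]
    - [[0.013,0,0.015],[0,0,0]]
    - [[0.013,0,0.015],[0,0,0]]
    - [[0.013,0,0.015],[0,0,0]]
    - [[0.013,0,0.015],[0,0,0]]

```text
time: 11.17
tool_pos: [0.5232, 0.4892, 0.1822]
tcp_rot: [0.491, 2.366, -0.193]
wrist_force: [-0.7, 0.2, -1.7]
width: 0.15
grip_force: 59.2
```

>>> play_rows:
  rows:
    - [[0.002,0,0.002],[0,0,0]]
    - [[0.004,0,0.004],[0,0,0]]
    - [[0.004,0,0.004],[0,0,0]]
    - [[0.004,0,0.004],[0,0,0]]

```text
time: 11.5
tool_pos: [0.5233, 0.4893, 0.181]
tcp_rot: [0.491, 2.366, -0.193]
wrist_force: [-1.4, -1.1, -0.3]
width: 0.155
grip_force: 59.3
```

```bash
python3 st.py
```

```text
11.5 [ 1.0446  0.35    1.7636 -0.8406  1.1062  0.308 ] [0.5233 0.4893 0.181 ] [ 0.4906  2.3656 -0.1926] [-1.4 -1.1 -0.3] 0.15526913607443169 59.32694435119629
```

>>> play_rows:
  rows:
    - [[0.001,0,0.001],[0,0,0]]
    - [[0.002,0,0.002],[0,0,0]]
    - [[0.002,0,0.002],[0,0,0]]
    - [[0.002,0,0.002],[0,0,0]]

```text
time: 11.83
tool_pos: [0.5234, 0.4895, 0.181]
tcp_rot: [0.491, 2.365, -0.192]
wrist_force: [-2.1, 0.1, 3.2]
width: 0.16
grip_force: 59.8
```

The tray now carries the basket (+3 N). I'll open.

>>> play_rows:
  rows:
    - [[0,0,0],[0,0,0]]
    - [[0,0,0],[0,0,0]]
    - [[0,0,0],[0,0,0]]
    - [[0,0,0],[0,0,0]]
    - [[0,0,0],[0,0,0]]
    - [[0,0,0],[0,0,0]]
    - [[0,0,0],[0,0,0]]
    - [[0,0,0],[0,0,0]]
  claw: 0.4
  newtons: 20

```text
time: 12.5
tool_pos: [0.5231, 0.4892, 0.18]
tcp_rot: [0.491, 2.366, -0.193]
wrist_force: [0.4, 0.3, -0.3]
width: 0.698
grip_force: 0.0
```

>>> play_rows:
  rows:
    - [[0,0,-0.05],[0,0,0]]
    - [[0,0,-0.1],[0,0,0]]
    - [[0,0,-0.18],[0,0,0]]
    - [[0,0,-0.26],[0,0,0]]
    - [[0,0,-0.34],[0,0,0]]
    - [[0,0,-0.42],[0,0,0]]
    - [[0,0,-0.5],[0,0,0]]
    - [[0,0,-0.5],[0,0,0]]
    - [[0,0,-0.5],[0,0,0]]
    - [[0,0,-0.5],[0,0,0]]
    - [[0,0,-0.5],[0,0,0]]

```text
time: 13.42
tool_pos: [0.4464, 0.5221, 0.2717]
tcp_rot: [0.49, 2.366, -0.195]
wrist_force: [0.2, 0.5, -0.6]
width: 0.699
grip_force: 0.0
```

```bash
python3 st.py; python3 - <<'E'
from h import *; from workcell import cams
C=cams.read_camera("scene");D=cams.read_camera("top")
print("red",mask(C,(0,120,40),(8,255,255),(300,180,320,215))[1:])
a=np.hstack([cv2.resize(C["image"][130:270,290:400,::-1],(440,560),interpolation=cv2.INTER_CUBIC),cv2.resize(D["image"][205:295,180:235,::-1],(342,560),interpolation=cv2.INTER_CUBIC)])
cv2.imwrite("pics/end.png",a)
E
```

```text
13.42 [ 1.1711  0.2669  1.6925 -0.7699  1.2962  0.2717] [0.4464 0.5221 0.2717] [ 0.4903  2.3663 -0.1953] [ 0.2  0.5 -0.6] 0.6991270790421013 0.0
red (array([308.7027027 , 194.81081081]), array([307, 189,   5,  15,  37], dtype=int32))
```

View pics/end.png

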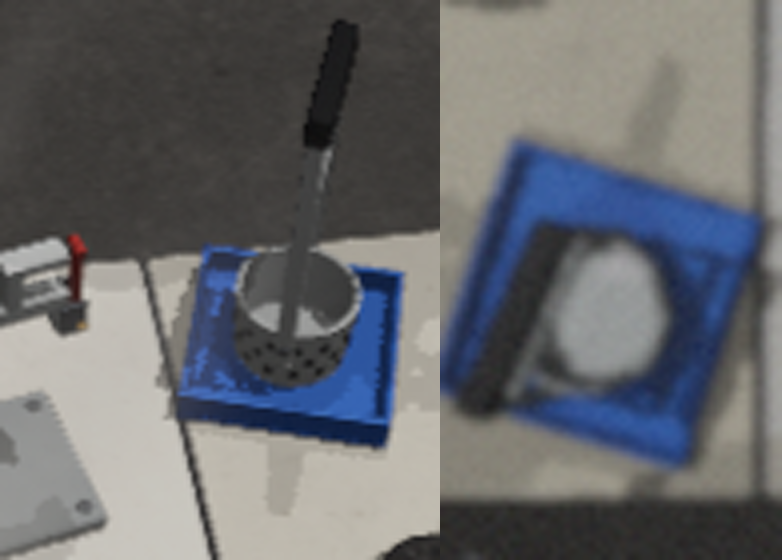

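The basket stands free in the tray, upright and well inside the walls. The keeper is shut and the gripper is clear, so I'm handing in.

```bash
python3 -c "
from workcell import bot
print(bot.finish_job())"
```

```text
the job is handed in; nothing more can be done
None
```

The basket was taken off the hook with its hang bar pressing the keeper open, and it stands upright, inside the blue tray's walls with the keeper shut and the gripper clear. I handed the job in at about 13.5 s of the 51 s limit and have seen no verdict; I never measured the beaker or dropper bottle, but the arm worked clear of both.

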